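Unbolt and flip open a parts box lid

ROBOT

A 7-joint arm with a two-finger parallel gripper is mounted at the origin on the work surface. World frame = base frame: x ahead of the robot, y to its left, z up, the work surface at z = 0. Lengths are in m, angles in rad, forces in N, time in s.
With the tool pointing down it reaches from about 0.35 to 0.9 m from the base axis. Payload 8.1 kg.
Tool frame: the origin (TCP) lies midway between the tips of the shut fingers; the grasp point (between the pads) lies 19 mm behind it (arm.hold_point_z is the distance from the TCP to the grasp point, in m); z points along the fingers, y is the direction in which the jaws open and shut (so a half turn about z gives the same grasp; the last joint's range is limited). The gripper opens to 92 mm and grips with 3 to 60 N. Pads are 19 mm wide; open, the fingers measure 130 mm over their backs; the gripper's body (75 mm by 190 mm) begins 47 mm behind the grasp point.
Start: joints at [-0.103, 0.434, 0.025, 1.573, -0.012, 1.134, -0.075], TCP at [0.625, -0, 0.227] pointing down, gripper open.
Joint ranges: [-2.62, 2.62], [-0.44, 2.09], [-1.27, 1.32], [0.08, 2.57], [-1.32, 4.46], [0.12, 2], [-2.74, 2.74]. Speed limits (rad/s): [2.22, 2.22, 3.01, 3.01, 3.14, 3.14, 3.14].

INTERFACE

Orientations are given as a rotation vector (axis times angle).
In Python, from cell import arm gives the robot as it stands.
- The arm moves only by the shell command python3 -m pendant 'ROWS' [FORCE]. ROWS is JSON, a list of rows, each a list of 3 entries, a list of its own where there are three numbers: the shift along the tool's x, y, z in m, then the turn, a rotation vector about the tool's x, y, z in degrees, then the finger opening in m, from 0 to 0.0918. A call has 1 to 10 rows; each row shifts and turns the commanded pose from where the row before left it, along the tool's axes as they then stand; what a row does not reach is not made up. A row lasts 1/8 s, in which the tool goes at most 62.5 mm and 10.7 degrees, less where a joint would pass 70% of its speed; a pose out of reach is approached as far as the arm can. A call with a gripper value outside its range is refused whole. The fingers move at their own pace and stop on an object; FORCE is the grip in N (left out, the last holds). Time passes only in rows, so rows that do not move let the fingers close. It gives the time, the measured TCP pose, the force and the opening at its end, in the units of the state.
- arm.observe(): the state, without advancing time (a new reading comes with each control period).
- arm.get_image(name): name is "scene" or "side" or "wrist"; returns (picture, depth): 400x640x3 uint8, red, green, blue; 400x640 float32, m along the optical axis (not along the pixel's ray), 0 where there is no reading.
- arm.camera_params(name): a dict with "fovy" (degrees; the focal length in pixels is half the picture's height over the tangent of half this angle, whatever the lens; pixels are square), "cx", "cy" (the principal point, pixels), "rvec" (rotation vector, rad) and "tvec" (3), from world to camera coordinates, as OpenCV has them; the wrist camera has in their place "mount" (4x4, takes a point from camera to tool coordinates, whose origin is the TCP and whose axes are the flange's). Camera axes: x right, y down, z forward; pixel columns grow to the right and rows downward; lengths in m; the calibration is good to about 2 mm. A picture is of the moment at which its call begins: read the wrist's pose just before it. camera_params takes no time and is no camera call.
- arm.sign_off(): hands the job in, once; it reports no verdict.
Trained networks look in the newest picture that a camera, given by its name, has taken for a name from the list of things; names that differ only in an ending like _2 or _b are one class to them, and where a whole thing is asked for, a point or a joint stands for the part that bears it (a point fixed in the world has none). Each returns a list of dicts, best first, with "conf" (0 to 1); they miss things now and then, are a little off and sometimes report something else, mostly with a low value. They report only what shows in the picture. A call takes as long as a camera call.
- arm.look_for(camera, label): "rect" ([centre column, centre row, width, height] in pixels, round what is visible of it).
- arm.masks_of(camera, label): "pixels" (400x640 bool, what is visible of it) and "rect" ([centre column, centre row, width, height] in pixels, round what is visible of it).
The state is a dict: "clock": time; "joints": joint angles; "dq": joint speeds; "joint_efforts": joint torques, N m; "position": TCP position; "ee_rot": TCP orientation; "force": force on the tool from outside, world axes, zero at the start; "ft_torque": the same for the moment, N m; "width": opening from 0.0 (shut) to 1.0 (fully open).
Only numpy, scipy, OpenCV 4.12 (cv2) and the standard library are available. Lean on these libraries where they do the work, as an engineer would, in place of code of your own. Each camera call takes 0.05 s, during which the arm holds its last target.

TASK

Open the wider of the two grey parts boxes for picking: with the fingertips gently push its slide bolt all the way off the lid, then push the lid up from under its front tab and over past upright, so that it falls back and stays open on its own. Ease the lid over rather than flinging it, and grip or lift nothing. Leave the narrow box shut and bolted and all the loose parts where they are.

Things in the scene. Friction and masses are not known exactly. Their poses are not given: they have to be found in the camera images.
- wide_box: wide grey sheet-metal parts box with a bare metal lid (the one to open), fixed to the bench: 220 mm wide (its y), 130 deep (its x), 100 high. Origin: centre of its underside; its x axis points from the front (robot side, paper card) to the hinged back, y to its left, z up
- wide_lid (a joint): angle of the wide box's lid, rad: 0 shut, 1.57 upright, 1.95 leaning back on its hinge stop. Plain free hinge along the far upper rim, no spring: below upright it falls shut, a little past upright it falls open. Lid: 5 mm plate 220 x 130 mm, 0.2 to 0.45 kg, with a 70 mm wide tab in the middle of its front edge that sticks out 35 mm in front of the box; shut, its underside is at height 100 mm
- wide_lid_tab (a point): middle of the tab's front edge on the wide box's lid, on the underside; 165 mm from the hinge line. Moves with the lid. Free air below it, so that fingers tilted about 45 degrees can go under it from the front
- wide_lid_hinge (a point): middle of the wide lid's hinge line, at the far upper rim, 100 mm high; the line runs along the box's y
- wide_bolt (a joint): travel of the wide box's slide bolt, m: 0 home (its flat tongue lies 16 mm over the lid and locks it), 0.024 fully drawn at a hard stop; clear of the lid from 0.016. Slides away from the lid, along the box's -y; about 2 N friction, stays where left
- wide_bolt_knob (a point): top centre of the wide box's bolt knob, an upright steel pin 14 mm across on the box's right (-y) side near the front, its top 142 mm above the bench; the pin stands free for 26 to 28 mm above the flat tongue, whose top is 114 mm above the bench. Over the lid, on the +y side of the pin, there is room for fingertips just above the tongue. Moves with the bolt
- narrow_box: narrow grey sheet-metal parts box with a bare metal lid (must stay shut and bolted), fixed to the bench: 130 mm wide (its y), 130 deep (its x), 100 high. Origin: centre of its underside; its x axis points from the front (robot side, paper card) to the hinged back, y to its left, z up
- narrow_lid (a joint): angle of the narrow box's lid, rad: 0 shut, 1.57 upright, 1.95 leaning back on its hinge stop. Plain free hinge along the far upper rim, no spring: below upright it falls shut, a little past upright it falls open. Lid: 5 mm plate 130 x 130 mm, 0.2 to 0.45 kg, with a 70 mm wide tab in the middle of its front edge that sticks out 35 mm in front of the box; shut, its underside is at height 100 mm
- narrow_lid_tab (a point): middle of the tab's front edge on the narrow box's lid, on the underside; 165 mm from the hinge line. Moves with the lid. Free air below it, so that fingers tilted about 45 degrees can go under it from the front
- narrow_lid_hinge (a point): middle of the narrow lid's hinge line, at the far upper rim, 100 mm high; the line runs along the box's y
- narrow_bolt (a joint): travel of the narrow box's slide bolt, m: 0 home (its flat tongue lies 16 mm over the lid and locks it), 0.024 fully drawn at a hard stop; clear of the lid from 0.016. Slides away from the lid, along the box's -y; about 2 N friction, stays where left
- narrow_bolt_knob (a point): top centre of the narrow box's bolt knob, an upright steel pin 14 mm across on the box's right (-y) side near the front, its top 142 mm above the bench; the pin stands free for 26 to 28 mm above the flat tongue, whose top is 114 mm above the bench. Over the lid, on the +y side of the pin, there is room for fingertips just above the tongue. Moves with the bolt
- carton: bystander, loose, to be left alone: small cardboard carton 60 x 45 x 40 mm high, in front of the narrow box. Origin: centre of its underside
- bearing: bystander, loose, to be left alone: steel bearing ring, 52 mm across, 16 high, lying flat to the left of the wide box. Origin: centre of its underside
- filter: bystander, loose, to be left alone: round white canister, 66 mm across, 72 high, in front of the gap between the boxes. Origin: centre of its underside
- bottle: bystander, loose, to be left alone: grey bottle with black cap, 50 mm across, 130 high, at the left. Origin: centre of its underside
- wrench: bystander, loose, to be left alone: steel open-ended wrench lying flat at the right
- flatbox: bystander, loose, to be left alone: flat carton 160 x 90 x 35 mm high, at the right. Origin: centre of its underside
- bush: bystander, loose, to be left alone: brass flanged bush, flange 60 mm across, 45 high, front left. Origin: centre of its underside
- collar: bystander, loose, to be left alone: dark steel ring, 68 mm across, 20 high, lying flat beyond the boxes. Origin: centre of its underside

How it is judged:
By the outcome, as a careful person would: the job done as asked, in the order asked, and still so for the second after the job is handed in, with the robot touching nothing.
It also fails if it takes over 51 s, if anything falls off the work surface, if the arm or the gripper's body presses on something with over 40 N, if the wrist force passes 120 N, or if a joint passes its speed limit or range.

## Working session

There is one attempt and no reset: what is moved stays moved. The work goes in short steps, Python scripts to look and compute and a shell command to move; the robot and the scene stay as the last step left them, time stands still between calls to the robot, and variables do not carry over. Pictures are saved under pics/ and viewed, and the job is handed in when it is done.

```bash
ls; mkdir -p pics; python3 - <<'E'
from cell import arm
import cv2
print(arm.observe())
for n in("scene","side","wrist"):
    p,d=arm.get_image(n); cv2.imwrite(f"pics/{n}0.png",p[:,:,::-1]); print(n,arm.camera_params(n))
    import numpy as np; np.savez(f"{n}0.npz",p=p,d=d)
E
```

```text
pics
{'clock': 0.0, 'joints': array([-0.10259647,  0.43522543,  0.0250337 ,  1.57409046, -0.01161196,
        1.13399635, -0.07509297]), 'dq': array([ 0.0012476 ,  0.00134233, -0.00070959,  0.00109975, -0.00039375,
        0.00041513, -0.00142249]), 'joint_efforts': array([ 3.89017032e-04, -6.67853522e+01,  9.84863900e-01, -3.14464223e+01,
       -6.05165795e-02,  4.27553023e-02,  1.12382318e-04]), 'position': array([ 6.24493104e-01, -9.07199356e-05,  2.25946726e-01]), 'ee_rot': array([-2.22087705e+00, -2.22059638e+00,  1.91412877e-03]), 'force': array([-0.68765969, -0.16884443, -0.17264117]), 'ft_torque': array([ 0.00326547, -0.03177276, -0.0105771 ]), 'width': 1.0021540125985524}
scene {'fovy': 48.247357121163255, 'cx': 313.43053632866696, 'cy': 201.03452723040726, 'rvec': array([ 2.23389486,  1.25683244, -0.40925817]), 'tvec': array([-0.25458297, -0.29528176,  1.69480584])}
side {'fovy': 55.83434637332135, 'cx': 316.5303717729244, 'cy': 197.17542635384012, 'rvec': array([ 0.07755935, -2.91075002,  1.12946148]), 'tvec': array([0.51234556, 0.08483381, 1.11853302])}
wrist {'fovy': 67.24151178838066, 'cx': 319.51863909315625, 'cy': 191.89156084090237, 'mount': array([[-1.15041293e-03, -9.58729349e-01, -2.84317976e-01,
         7.69921051e-02],
       [ 9.99999313e-01, -1.03845832e-03, -5.44501885e-04,
         1.23921935e-04],
       [ 2.26777570e-04, -2.84318407e-01,  9.58729885e-01,
        -1.57151852e-01],
       [ 0.00000000e+00,  0.00000000e+00,  0.00000000e+00,
         1.00000000e+00]])}
```

View pics/scene0.png

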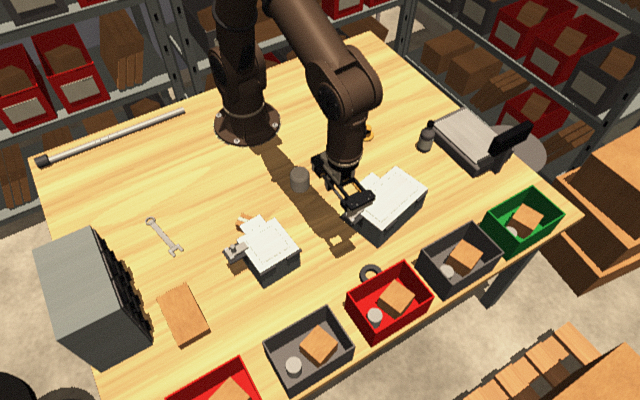

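View pics/side0.png

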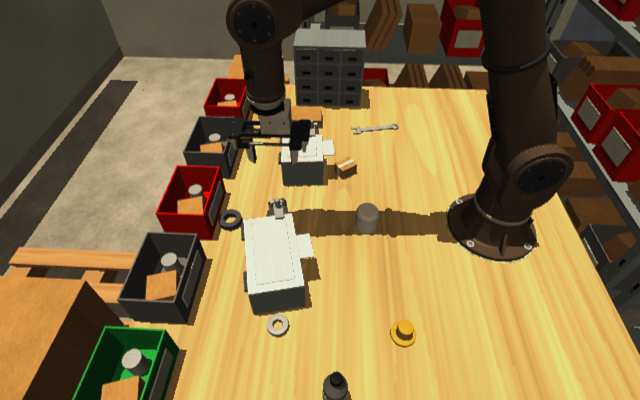

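View pics/wrist0.png

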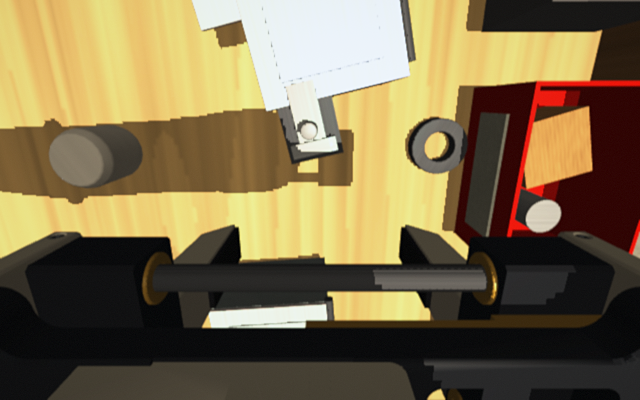

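The side view shows the wide box at about (275,260) px with its bolt at its upper end (278,208). The narrow box is at (303,160), under the gripper. The wrist view shows the wide bolt knob at (308,129). I'll measure these next.

```bash
cat > h.py <<'E'
import numpy as np, cv2
from cell import arm
from scipy.spatial.transform import Rotation as R
def campose(n,obs=None):
    c=arm.camera_params(n); f=200/np.tan(np.radians(c['fovy']/2))
    if 'mount' in c:
        T=np.eye(4);T[:3,:3]=R.from_rotvec(obs['ee_rot']).as_matrix();T[:3,3]=obs['position'];T=T@c['mount']
    else:
        T=np.eye(4);r=R.from_rotvec(c['rvec']).as_matrix();T[:3,:3]=r.T;T[:3,3]=-r.T@c['tvec']
    return f,c['cx'],c['cy'],T
def cloud(n,d,obs=None):
    f,cx,cy,T=campose(n,obs)
    v,u=np.mgrid[:400,:640]
    P=np.stack([(u-cx)/f*d,(v-cy)/f*d,d],-1)@T[:3,:3].T+T[:3,3]
    P[d<=0]=np.nan
    return P
def ray(n,u,v,z,obs=None):
    f,cx,cy,T=campose(n,obs)
    w=T[:3,:3]@np.array([(u-cx)/f,(v-cy)/f,1]); return T[:3,3]+w*(z-T[2,3])/w[2]
def proj(n,p,obs=None):
    f,cx,cy,T=campose(n,obs); q=T[:3,:3].T@(np.asarray(p)-T[:3,3]); return q[:2]/q[2]*f+[cx,cy]
E
python3 - <<'E'
from h import *
o=arm.observe()
for n in("side","scene","wrist"):
    p,d=arm.get_image(n); P=cloud(n,d,o)
    for l in ("wide_box","wide_lid","wide_bolt_knob","wide_lid_tab","narrow_box","narrow_bolt_knob","narrow_lid"):
        for m in arm.masks_of(n,l)[:2]:
            Q=P[m['pixels']];Q=Q[~np.isnan(Q[:,0])]
            if len(Q)<3: print(n,l,m['conf'],'few');continue
            T=Q[(Q[:,2]>.095)&(Q[:,2]<.112)]
            s=''
            if len(T)>30:
                s=[np.round(x,4) for x in cv2.minAreaRect((T[:,:2]*1000).astype(np.float32))]
            print(n,l,round(m['conf'],2),np.round(m['rect']),len(Q),np.round(np.median(Q,0),3),'zmax',np.round(np.percentile(Q[:,2],[5,50,97]),3),s)
E
```

```text
side wide_box 0.68 [279. 208.  10.  18.] 186 [0.613 0.066 0.114] zmax [0.107 0.114 0.143] [array([612.9855,  70.2835]), array([26.5375, 50.107 ]), np.float64(12.6213)]
side wide_box 0.63 [278. 257.  75. 114.] 5815 [0.607 0.219 0.106] zmax [0.027 0.106 0.113] [array([607.4088, 164.6004]), array([172.1156, 273.1266]), np.float64(13.2793)]
side wide_lid 0.8 [278. 255.  72.  86.] 4329 [0.608 0.2   0.106] zmax [0.103 0.106 0.109] [array([598.4482, 188.0138]), array([165.7977, 223.7021]), np.float64(14.0757)]
side wide_lid 0.62 [333. 384.  27.  32.] 597 [0.452 0.497 0.092] zmax [0.063 0.092 0.131] [array([450.8848, 492.1781]), array([21.9278, 29.7587]), np.float64(82.8326)]
side wide_bolt_knob 0.65 [279. 206.  11.  20.] 172 [0.613 0.066 0.114] zmax [0.111 0.114 0.143] 
side wide_bolt_knob 0.62 [305. 119.  30.  19.] 481 [ 0.571 -0.479  0.035] zmax [0.028 0.035 0.335] 
side wide_lid_tab 0.91 [281. 256.  67.  84.] 4237 [0.608 0.202 0.106] zmax [0.104 0.106 0.109] [array([598.2898, 188.2519]), array([164.7196, 223.5258]), np.float64(12.2338)]
side narrow_box 0.75 [306. 155.  52.  62.] 2031 [ 0
[... 2795 characters left out ...]
lt_knob 0.44 [307. 111.  39.  65.] 1616 [0.612 0.07  0.112] zmax [0.111 0.112 0.141] [array([611.8409,  69.2084]), array([23.9446, 50.2481]), np.float64(13.4134)]
wrist narrow_bolt_knob 0.29 [268. 314. 116.  24.] 2378 [ 0.569 -0.147  0.104] zmax [0.102 0.104 0.106] [array([ 566.5712, -149.9414]), array([129.6123,  27.9041]), np.float64(3.7319)]
wrist narrow_lid 0.8 [268. 315. 115.  26.] 2391 [ 0.568 -0.147  0.104] zmax [0.101 0.104 0.106] [array([ 566.3969, -149.9528]), array([129.7824,  27.9041]), np.float64(3.7319)]
wrist narrow_lid 0.7 [270. 293. 126.  71.] 4202 [ 0.572 -0.14   0.103] zmax [0.011 0.103 0.106] [array([ 570.6806, -149.6135]), array([137.8519,  30.3531]), np.float64(5.8287)]
```

```bash
python3 - <<'E'
from h import *
o=arm.observe(); print(np.degrees(R.from_matrix(R.from_rotvec(o['ee_rot']).as_matrix()).as_euler('ZYX')))
box=None
for n in("side","scene","wrist"):
    p,d=arm.get_image(n); P=cloud(n,d,o)
    ms=arm.masks_of(n,"wide_lid_tab"); Q=P[ms[0]['pixels']];Q=Q[(Q[:,2]>.1)&(Q[:,2]<.112)]
    H=cv2.convexHull((Q[:,:2]*1000).astype(np.float32))[:,0]
    r=cv2.minAreaRect(H); a=np.radians(r[2]); ex=np.array([np.cos(a),np.sin(a)]); ey=np.array([-ex[1],ex[0]])
    print(n,'lid rect',r,'z',np.median(Q[:,2]))
    if n!='wrist':
        c=np.array(r[0])/1000+.0175*ex; print(' box centre',c)
        B=(Q[:,:2]-c)@np.c_[ex,ey]; print(' x range',np.percentile(B[:,0],[.5,99.5]),'y',np.percentile(B[:,1],[.5,99.5]))
    S=P.reshape(-1,3); k=S[(S[:,2]>.13)&(S[:,2]<.15)&(np.hypot(S[:,0]-.612,S[:,1]-.066)<.03)]
    if len(k): print(' knob n',len(k),np.median(k,0),k.min(0),k.max(0))
    for l in("filter","carton","bearing"):
        m=arm.masks_of(n,l)
        if m: 
            Q=P[m[0]['pixels']];Q=Q[~np.isnan(Q[:,0])]; print(' ',l,round(m[0]['conf'],2),np.round(np.median(Q,0),3))
print('wrist ray knob',ray('wrist',308,129,.142,o))
E
```

```text
[8.99963444e+01 8.81097274e-04 1.79994402e+02]
side lid rect ((597.7900390625, 188.2467041015625), (164.42245483398438, 221.2689971923828), 13.200822830200195) z 0.10627901911789506
 box centre [0.61482761 0.19224309]
 x range [-0.09594314  0.06301981] y [-0.10613765  0.10975106]
 knob n 30 [0.61431532 0.05948422 0.14141534] [0.60918746 0.05054914 0.13027822] [0.62076889 0.06404163 0.14527177]
  filter 0.86 [0.37  0.039 0.063]
  carton 0.57 [ 0.43  -0.195  0.035]
  bearing 0.78 [0.588 0.342 0.015]
scene lid rect ((598.1737670898438, 188.78662109375), (165.39537048339844, 223.30596923828125), 13.267870903015137) z 0.10695715405030248
 box centre [0.61520665 0.19280294]
 x range [-0.09673739  0.06392264] y [-0.1089438   0.10831439]
  filter 0.93 [0.385 0.012 0.066]
  bearing 0.2 [ 0.551 -0.279  0.114]
wrist lid rect ((611.427734375, 114.43295288085938), (181.57449340820312, 87.15786743164062), 0.2247440665960312) z 0.10518415495813696
 knob n 244 [0.61597202 0.05625823 0.14132508] [0.60956955 0.04982022 0.13042589] [0.62231046 0.06258453 0.14298906]
  filter 0.96 [0.384 0.024 0.069]
wrist ray knob [0.61600115 0.05704897 0.142     ]
```

Wide box: centre (0.615, 0.1925), yaw 13.2°, and its lid heights and sizes match the given ones. The knob is at (0.616, 0.0565, 0.142). I'll shut the fingers, yaw to match the box and go above the lid side of the knob.

```bash
python3 -m pendant '[[[0,0,0],[0,0,-6.6],0],[[0,0,0],[0,0,-6.6],0],[[0.03,0.002,0],[0,0,0],0],[[0.03,0.002,0],[0,0,0],0],[[0.0237,0.001,0],[0,0,0],0],[[0,0,0.02],[0,0,0],0],[[0,0,0],[0,0,0],0],[[0,0,0],[0,0,0],0]]' 10; python3 - <<'E'
from h import *
o=arm.observe(); p,d=arm.get_image("wrist"); cv2.imwrite("pics/w1.png",p[:,:,::-1]); P=cloud("wrist",d,o)
S=P.reshape(-1,3); k=S[(S[:,2]>.135)&(S[:,2]<.15)&(np.hypot(S[:,0]-.612,S[:,1]-.057)<.02)]
if len(k): print(len(k),np.median(k,0),k.min(0),k.max(0))
c=np.array([.615,.1925]);a=np.radians(13.2);E=np.array([[np.cos(a),-np.sin(a)],[np.sin(a),np.cos(a)]])
print('tcp box',(o['position'][:2]-c)@E)
print(R.from_rotvec(o['ee_rot']).as_matrix().round(3), o['force'],o['clock'],o['width'])
E
```

```text
clock: 3.1
position: [0.6111, 0.0821, 0.2072]
ee_rot: [1.952, 2.461, 0.0]
force: [0.7, -0.5, -1.0]
width: 0.179
243 [0.61526889 0.05745294 0.14128244] [0.6086021  0.04957944 0.13526692] [0.6219657  0.0630003  0.14358171]
tcp box [-0.0290302  -0.10657253]
[[-0.228  0.974  0.   ]
 [ 0.974  0.228 -0.   ]
 [-0.     0.    -1.   ]] [ 0.7327738  -0.49775823 -1.0365583 ] 3.1 0.17903945122440648
```

View pics/w1.png

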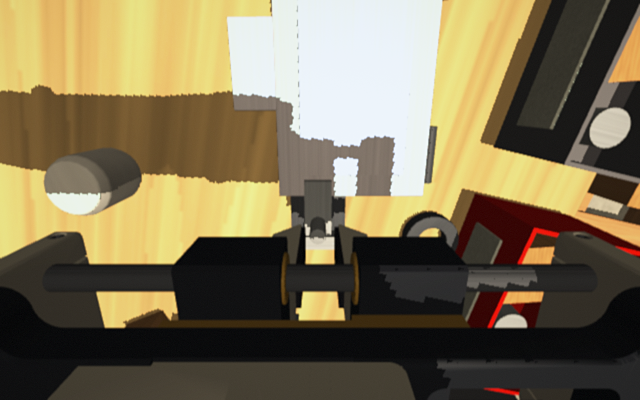

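The wrist picture shows the fingers nearly shut and lined up with the knob at about (318,228) px. Next I finish closing them and descend beside the knob.

```bash
python3 -m pendant '[[[0,-0.001,0],[0,0,0],0],[[0,0,0.03],[0,0,0],0],[[0,0,0.03],[0,0,0],0],[[0,0,0.02],[0,0,0],0],[[0,0,0.006],[0,0,0],0],[[0,0,0],[0,0,0],0],[[0,0,0],[0,0,0],0]]'; python3 - <<'E'
from h import *
for n in("side","scene"):
    p,d=arm.get_image(n); b=p[150:290,200:420] if n=="side" else p[140:280,280:460]
    cv2.imwrite(f"pics/{n}2.png",cv2.resize(b,None,fx=3,fy=3)[:,:,::-1])
E
```

```text
clock: 4.03
position: [0.6105, 0.0825, 0.1219]
ee_rot: [1.951, 2.461, 0.002]
force: [-0.4, -0.1, 0.3]
width: 0.002
```

View pics/side2.png

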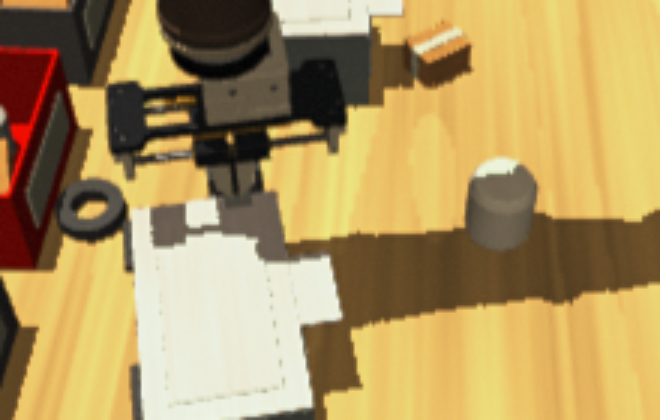

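The crop shows the shut fingers at (235,185), over the lid just beside the bolt. Now I push slowly along the box's −y.

```bash
python3 -m pendant '[[[-0.003,0,0],[0,0,0],0],[[-0.003,0,0],[0,0,0],0],[[-0.002,0,0],[0,0,0],0],[[-0.002,0,0],[0,0,0],0],[[-0.002,0,0],[0,0,0],0],[[-0.002,0,0],[0,0,0],0],[[-0.002,0,0],[0,0,0],0],[[-0.002,0,0],[0,0,0],0],[[-0.002,0,0],[0,0,0],0],[[-0.002,0,0],[0,0,0],0]]'; python3 -m pendant '[[[-0.002,0,0],[0,0,0],0],[[-0.002,0,0],[0,0,0],0],[[-0.002,0,0],[0,0,0],0],[[0,0,0],[0,0,0],0]]'
```

```text
clock: 5.38
position: [0.6149, 0.0609, 0.1208]
ee_rot: [1.951, 2.462, 0.0]
force: [-0.6, 2.6, -0.2]
width: 0.009
clock: 5.88
position: [0.6163, 0.0547, 0.1208]
ee_rot: [1.952, 2.461, -0.0]
force: [-0.1, 1.0, 1.0]
width: 0.007
```

```bash
python3 -m pendant '[[[-0.002,0,0],[0,0,0],0],[[-0.0015,0,0],[0,0,0],0],[[-0.001,0,0],[0,0,0],0],[[0,0,0],[0,0,0],0]]'; python3 -m pendant '[[[-0.001,0,0],[0,0,0],0],[[-0.0005,0,0],[0,0,0],0],[[0,0,0],[0,0,0],0]]'
```

```text
clock: 6.38
position: [0.6173, 0.0506, 0.1208]
ee_rot: [1.952, 2.462, -0.0]
force: [-0.4, 2.1, 0.3]
width: 0.006
clock: 6.75
position: [0.6176, 0.0492, 0.1207]
ee_rot: [1.952, 2.462, -0.0]
force: [0.1, 2.7, 0.8]
width: 0.003
```

```bash
python3 -m pendant '[[[-0.001,0,0],[0,0,0],0],[[0,0,0],[0,0,0],0]]'; python3 -m pendant '[[[-0.001,0,0],[0,0,0],0],[[0,0,0],[0,0,0],0]]'
```

```text
clock: 7.0
position: [0.6177, 0.0488, 0.1207]
ee_rot: [-1.951, -2.462, -0.001]
force: [0.1, 4.0, 0.1]
width: 0.004
clock: 7.25
position: [0.6177, 0.0487, 0.1207]
ee_rot: [-1.949, -2.462, -0.001]
force: [-2.1, 6.5, 0.5]
width: 0.008
```

The force is rising while the position stays put, so the bolt is at its hard stop. I back off, raise the tool and check.

```bash
python3 -m pendant '[[[0.008,0,0],[0,0,0],0],[[0.008,0,0],[0,0,0],0],[[0,0,-0.03],[0,0,0],0],[[0,0,-0.03],[0,0,0],0],[[0,0,-0.03],[0,0,0],0],[[0.0,-0.03,0],[0,0,0],0],[[0,-0.03,0],[0,0,0],0],[[0,-0.03,0],[0,0,0],0],[[0,-0.03,0],[0,0,0],0],[[0,0,0],[0,0,0],0]]'; python3 - <<'E'
from h import *
c=np.array([.615,.1925]);a=np.radians(13.2);E=np.array([[np.cos(a),-np.sin(a)],[np.sin(a),np.cos(a)]])
o=arm.observe()
for n in("side","wrist"):
    p,d=arm.get_image(n); cv2.imwrite(f"pics/{n}3.png",p[:,:,::-1]); S=cloud(n,d,o).reshape(-1,3)
    k=S[(S[:,2]>.135)&(S[:,2]<.15)&(np.hypot(S[:,0]-.617,S[:,1]-.04)<.04)]
    if len(k): print(n,len(k),np.median(k,0),(np.median(k,0)[:2]-c)@E)
    k=S[(S[:,2]>.11)&(S[:,2]<.118)&(np.hypot(S[:,0]-.617,S[:,1]-.05)<.06)]
    if len(k): print('tongue',((k[:,:2]-c)@E).min(0),((k[:,:2]-c)@E).max(0))
E
```

```text
clock: 8.5
position: [0.4959, 0.0348, 0.211]
ee_rot: [1.952, 2.461, -0.001]
force: [0.6, 0.4, 0.1]
width: 0.007
side 23 [0.61990983 0.03600904 0.14120951] [-0.03095474 -0.15347746]
tongue [-0.04963271 -0.17586136] [-0.01109693 -0.11693028]
wrist 248 [0.6174884  0.03288593 0.14080126] [-0.03402535 -0.15596512]
tongue [-0.05343891 -0.17358819] [-0.0121042  -0.11811607]
```

View pics/wrist3.png

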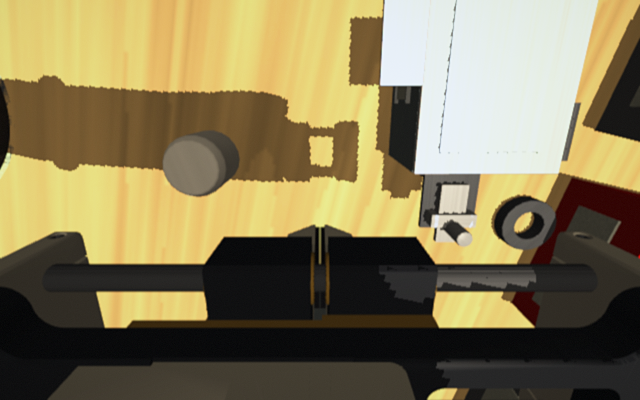

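View pics/side3.png

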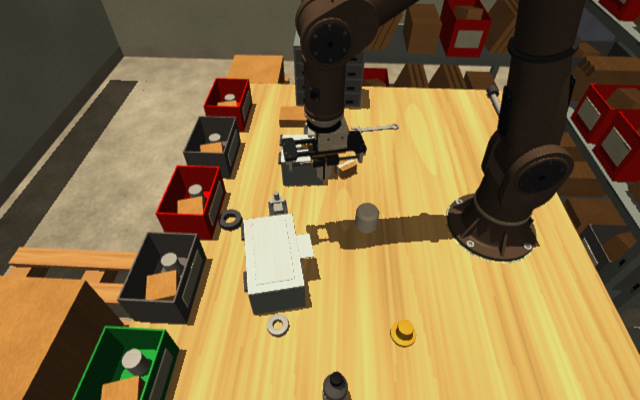

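The wrist view shows the tongue clear of the lid at (455,195). The knob travelled 24.5 mm and the tongue edge is at y_b = −0.117, beyond the lid edge at −0.110. Now I yaw 90° so the gripper's long side runs along the box, staying high.

```bash
python3 -m pendant '[[[0,0,-0.01],[0,0,-10],0],[[0,0,-0.01],[0,0,-10],0],[[0,0,-0.01],[0,0,-10],0],[[0,0,-0.01],[0,0,-10],0],[[0,0,0],[0,0,-10],0],[[0,0,0],[0,0,-10],0],[[0,0,0],[0,0,-10],0],[[0,0,0],[0,0,-10],0],[[0,0,0],[0,0,-10],0],[[0,0,0],[0,0,0],0]]'; cat >st.py <<'E'
from h import *
c=np.array([.615,.1925]);a=np.radians(13.2);E=np.array([[np.cos(a),-np.sin(a),0],[np.sin(a),np.cos(a),0],[0,0,1]])
o=arm.observe(); print('tcp box',(E.T@(o['position']-np.r_[c,0])).round(4),'clock',o['clock']); print((E.T@R.from_rotvec(o['ee_rot']).as_matrix()).round(3)); print('q',o['joints'].round(2),'F box',(E.T@o['force']).round(1))
E
python3 st.py
```

```text
clock: 9.85
position: [0.4984, 0.0357, 0.2507]
ee_rot: [-0.359, 3.121, 0.001]
force: [-0.1, 0.6, -0.2]
width: 0.003
tcp box [-0.1493 -0.1261  0.2507] clock 9.85
[[-1.     0.001  0.   ]
 [ 0.001  1.     0.   ]
 [-0.     0.    -1.   ]]
q [ 0.07  0.23 -0.3   1.82  0.08  1.1   1.54] F box [ 0.   0.6 -0.2]
```

Now I move sideways to the tab's centreline and tilt about tool y.

```bash
python3 -m pendant '[[[0,0.03,0],[0,0,0],0],[[0,0.03,0],[0,0,0],0],[[0,0.03,0],[0,0,0],0],[[0,0.036,0],[0,0,0],0],[[0,0,0],[0,-9,0],0],[[0,0,0],[0,-9,0],0],[[0,0,0],[0,-9,0],0],[[0,0,0],[0,-9,0],0],[[0,0,0],[0,-9,0],0],[[0,0,0],[0,0,0],0]]'; python3 st.py
```

```text
clock: 11.1
position: [0.4777, 0.145, 0.2531]
ee_rot: [-0.257, 2.462, 0.052]
force: [0.7, 0.7, -0.2]
width: 0.004
tcp box [-0.1445 -0.0149  0.2531] clock 11.1
[[-0.786  0.032  0.617]
 [ 0.009  0.999 -0.041]
 [-0.618 -0.027 -0.786]]
q [-0.01 -0.06 -0.54  2.35  0.78  0.3   0.53] F box [ 0.9  0.5 -0.2]
```

The tilt reached 38°, with joint 6 near its limit. A tilt of 35–38° still works for the tab. I'll come down half-way and check how the joints behave.

```bash
python3 -m pendant '[[[0.0145,0.0035,0.019],[0,0,0],0],[[0.0145,0.0035,0.019],[0,0,0],0],[[0.0145,0.0035,0.019],[0,0,0],0],[[0.0145,0.0035,0.019],[0,0,0],0],[[0,0,0],[0,0,0],0]]'; python3 st.py
```

```text
clock: 11.72
position: [0.4774, 0.1543, 0.1629]
ee_rot: [-0.257, 2.467, 0.045]
force: [0.6, 0.4, 0.1]
width: 0.008
tcp box [-0.1427 -0.0058  0.1629] clock 11.725
[[-0.789  0.033  0.613]
 [ 0.007  0.999 -0.045]
 [-0.614 -0.031 -0.789]]
q [-0.05  0.16 -0.62  2.47  1.76  0.39 -0.52] F box [0.6 0.2 0.1]
```

```bash
python3 -m pendant '[[[0.0098,0.002,0.0184],[0,0,0],0],[[0.0098,0.002,0.0184],[0,0,0],0],[[0.0098,0.002,0.0184],[0,0,0],0],[[0,0,0],[0,0,0],0]]'; python3 st.py
```

```text
clock: 12.22
position: [0.4877, 0.1595, 0.1019]
ee_rot: [-0.257, 2.466, 0.042]
force: [-0.9, 0.6, -0.6]
width: 0.005
tcp box [-0.1315 -0.003   0.1019] clock 12.225
[[-0.789  0.034  0.614]
 [ 0.007  0.999 -0.047]
 [-0.614 -0.033 -0.788]]
q [-0.05  0.38 -0.69  2.51  2.07  0.6  -0.83] F box [-0.7  0.8 -0.6]
```

```bash
python3 -m pendant '[[[0.008,0.002,0.0175],[0,0,0],0],[[0.008,0.002,0.0175],[0,0,0],0],[[0.004,0.001,0.008],[0,0,0],0],[[0,0,0],[0,0,0],0]]'; python3 st.py;python3 - <<'E'
from h import *
for n in("side","scene"):
    p,d=arm.get_image(n); b=p[150:290,200:420] if n=="side" else p[120:260,280:460]
    cv2.imwrite(f"pics/{n}4.png",cv2.resize(b,None,fx=3,fy=3)[:,:,::-1])
p,d=arm.get_image("wrist"); cv2.imwrite("pics/w4.png",p[:,:,::-1])
E
```

```text
clock: 12.72
position: [0.4974, 0.1657, 0.0566]
ee_rot: [-0.258, 2.463, 0.044]
force: [0.6, 0.3, 0.3]
width: 0.006
tcp box [-0.1206  0.0007  0.0566] clock 12.725
[[-0.787  0.033  0.616]
 [ 0.006  0.999 -0.046]
 [-0.616 -0.032 -0.787]]
q [-0.07  0.54 -0.7   2.52  2.19  0.76 -0.94] F box [0.6 0.2 0.3]
```

View pics/side4.png

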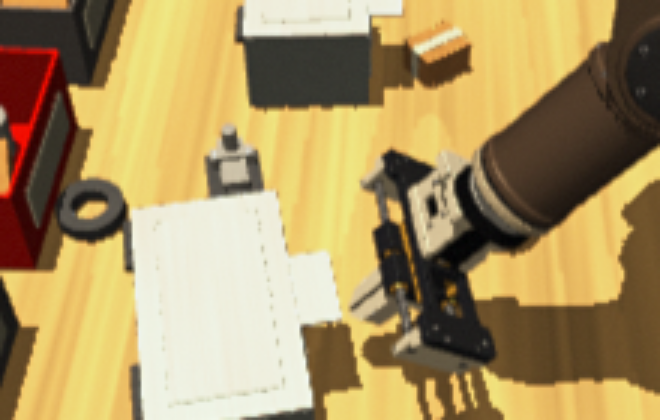

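View pics/w4.png

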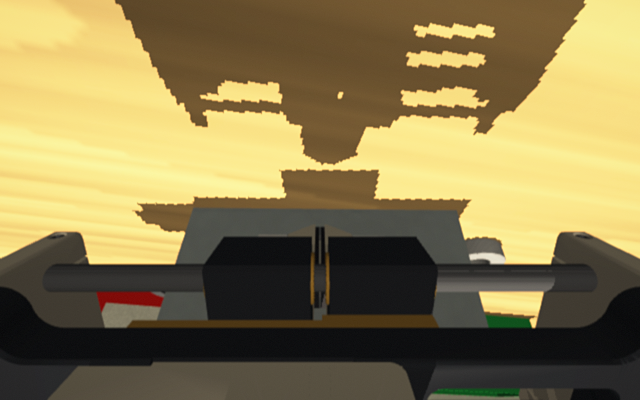

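View pics/scene4.png

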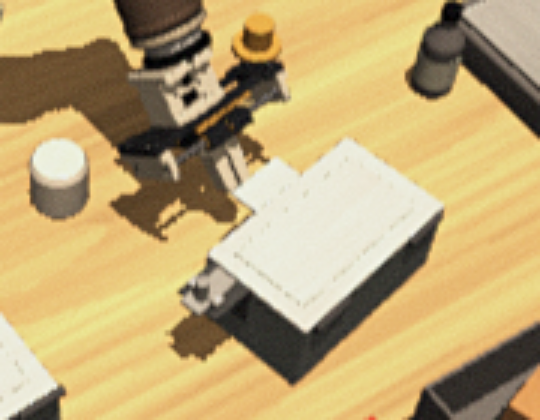

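The scene crop shows the fingers at (235,165), facing the tab at (270,185), with the filter well clear at (60,180). Next I go under the tab.

```bash
python3 -m pendant '[[[-0.0087,0.0003,0.0068],[0,0,0],0],[[-0.0087,0.0003,0.0068],[0,0,0],0],[[-0.0087,0.0003,0.0068],[0,0,0],0],[[0,0,0],[0,0,0],0]]'; python3 st.py; python3 - <<'E'
from h import *
p,d=arm.get_image("side"); b=p[150:290,200:420]
cv2.imwrite(f"pics/side5.png",cv2.resize(b,None,fx=3,fy=3)[:,:,::-1])
E
```

```text
clock: 13.38
position: [0.5308, 0.1737, 0.0568]
ee_rot: [-0.257, 2.462, 0.047]
force: [-0.7, -0.1, 1.0]
width: 0.001
tcp box [-0.0863  0.001   0.0568] clock 13.375
[[-0.786  0.033  0.617]
 [ 0.007  0.999 -0.044]
 [-0.618 -0.03  -0.786]]
q [-0.06  0.56 -0.67  2.45  2.19  0.71 -0.88] F box [-0.6  0.1  1. ]
```

View pics/side5.png

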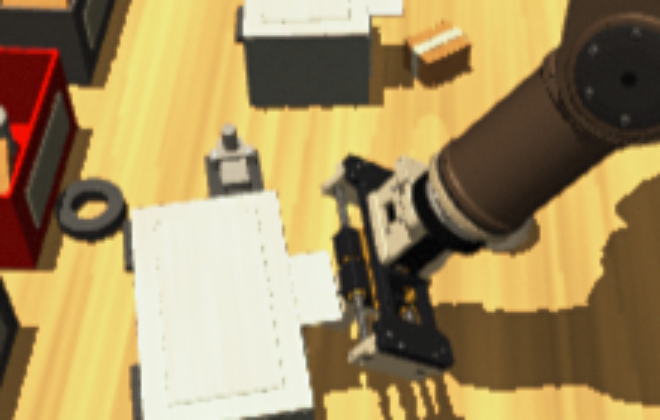

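The crop shows the fingertips hidden beneath the tab at about (325,290). I lift along the lid's arc.

```bash
python3 -m pendant '[[[-0.0045,-0.0002,-0.006],[0,0,0],0],[[-0.0045,-0.0002,-0.006],[0,0,0],0],[[-0.0055,-0.0002,-0.0057],[0,0,0],0],[[-0.0055,-0.0002,-0.0057],[0,0,0],0]]'; python3 st.py;  python3 -m pendant '[[[-0.0055,-0.0002,-0.0057],[0,0,0],0],[[-0.0055,-0.0002,-0.0057],[0,0,0],0],[[-0.0055,-0.0002,-0.0057],[0,0,0],0],[[-0.0075,-0.0001,-0.0042],[0,0,0],0],[[-0.0075,-0.0001,-0.0042],[0,0,0],0]]'; python3 st.py
```

```text
clock: 13.92
position: [0.53, 0.1738, 0.0875]
ee_rot: [-0.259, 2.464, 0.047]
force: [-4.8, -0.9, -1.2]
width: 0.007
tcp box [-0.0871  0.0012  0.0875] clock 13.925
[[-0.788  0.031  0.615]
 [ 0.006  0.999 -0.044]
 [-0.616 -0.031 -0.787]]
q [-0.06  0.46 -0.65  2.43  2.1   0.61 -0.8 ] F box [-4.9  0.2 -1.2]
clock: 14.55
position: [0.5396, 0.1762, 0.1274]
ee_rot: [-0.258, 2.462, 0.047]
force: [-2.8, -1.2, 0.4]
width: 0.006
tcp box [-0.0771  0.0013  0.1274] clock 14.55
[[-0.787  0.032  0.616]
 [ 0.006  0.999 -0.044]
 [-0.617 -0.031 -0.786]]
q [-0.08  0.35 -0.59  2.38  1.94  0.48 -0.63] F box [-3.  -0.6  0.4]
```

Forces are light and the lid is rising. I continue along the arc.

```bash
python3 -m pendant '[[[-0.0075,-0.0001,-0.0042],[0,0,0],0],[[-0.0075,-0.0001,-0.0042],[0,0,0],0],[[-0.0075,-0.0001,-0.0042],[0,0,0],0],[[-0.0083,0,-0.0022],[0,0,0],0],[[-0.0083,0,-0.0022],[0,0,0],0],[[0,0,0],[0,0,0],0]]'; python3 st.py; python3 - <<'E'
from h import *
for n in ("side","scene"):
    p,d=arm.get_image(n); b=p[150:290,200:420] if n=="side" else p[90:260,260:480]
    cv2.imwrite(f"pics/{n}6.png",cv2.resize(b,None,fx=3,fy=3)[:,:,::-1])
E
```

```text
clock: 15.3
position: [0.5601, 0.1813, 0.1656]
ee_rot: [-0.258, 2.46, 0.047]
force: [-1.2, -0.0, 0.8]
width: 0.001
tcp box [-0.056   0.0017  0.1656] clock 15.3
[[-0.785  0.032  0.618]
 [ 0.007  0.999 -0.044]
 [-0.619 -0.03  -0.785]]
q [-0.12  0.27 -0.51  2.3   1.69  0.39 -0.36] F box [-1.2  0.3  0.8]
```

View pics/side6.png

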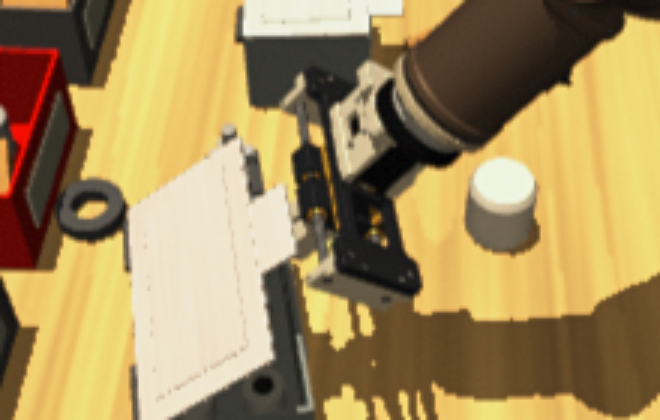

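View pics/scene6.png

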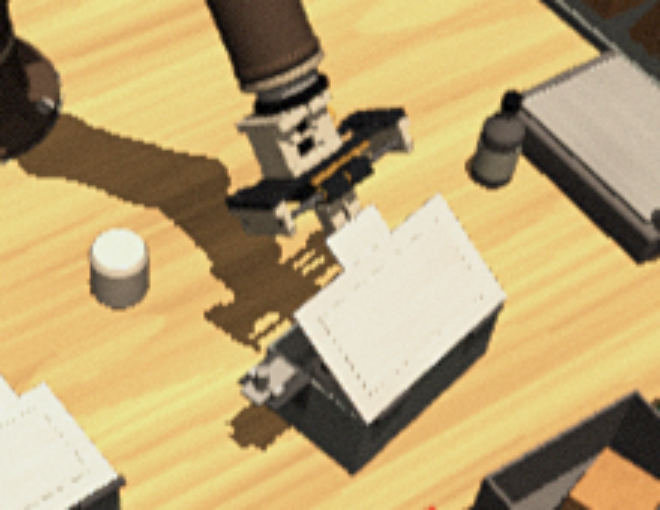

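The lid is at about 35° with the fingers under the tab at (295,240) in the side crop. I continue.

```bash
python3 -m pendant '[[[-0.0085,0,-0.0019],[0,0,0],0],[[-0.0085,0,-0.0019],[0,0,0],0],[[-0.0085,0,-0.0019],[0,0,0],0],[[-0.0067,0,-0.0004],[0,0,0],0],[[-0.0067,0,-0.0004],[0,0,0],0],[[-0.0067,0,-0.0004],[0,0,0],0]]'; python3 st.py;  python3 -m pendant '[[[-0.0062,0,0.0004],[0,0,0],0],[[-0.0062,0,0.0004],[0,0,0],0],[[-0.0062,0,0.0004],[0,0,0],0],[[0,0,0],[0,0,0],0]]'; python3 st.py;python3 - <<'E'
from h import *
for n in ("side",):
    p,d=arm.get_image(n); b=p[150:290,200:420] if n=="side" else p[90:260,260:480]
    cv2.imwrite(f"pics/{n}7.png",cv2.resize(b,None,fx=3,fy=3)[:,:,::-1])
E
```

```text
clock: 16.15
position: [0.5899, 0.1882, 0.1976]
ee_rot: [-0.259, 2.463, 0.046]
force: [-0.2, 1.0, -1.7]
width: 0.002
tcp box [-0.0255  0.0015  0.1976] clock 16.15
[[-0.787  0.032  0.616]
 [ 0.006  0.999 -0.044]
 [-0.617 -0.031 -0.787]]
q [-0.11  0.25 -0.48  2.2   1.38  0.36 -0.02] F box [-0.   1.  -1.7]
clock: 16.65
position: [0.6053, 0.1916, 0.2085]
ee_rot: [-0.258, 2.462, 0.047]
force: [-0.6, -0.4, -0.9]
width: 0.006
tcp box [-0.0096  0.0013  0.2085] clock 16.65
[[-0.787  0.032  0.617]
 [ 0.006  0.999 -0.044]
 [-0.617 -0.031 -0.786]]
q [-0.1   0.26 -0.49  2.16  1.29  0.37  0.09] F box [-0.7 -0.3 -0.9]
```

View pics/side7.png

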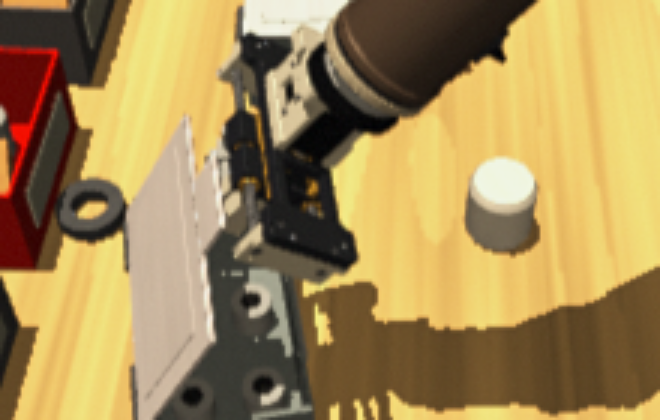

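The lid is at about 60° and still in contact. I go slower from here to upright.

```bash
python3 -m pendant '[[[-0.0056,0,0.0015],[0,0,0],0],[[-0.0056,0,0.0015],[0,0,0],0],[[-0.0056,0,0.0015],[0,0,0],0],[[-0.0056,0,0.0016],[0,0,0],0],[[-0.0056,0,0.0016],[0,0,0],0],[[-0.0055,0,0.0016],[0,0,0],0]]'; python3 st.py;  python3 -m pendant '[[[-0.004,0,0.002],[0,0,0],0],[[-0.004,0,0.0022],[0,0,0],0],[[-0.004,0,0.0024],[0,0,0],0],[[-0.004,0,0.0024],[0,0,0],0],[[-0.004,0,0.0024],[0,0,0],0]]'; python3 st.py;python3 - <<'E'
from h import *
for n in ("side",):
    p,d=arm.get_image(n); b=p[150:290,200:420] if n=="side" else p[90:260,260:480]
    cv2.imwrite(f"pics/{n}8.png",cv2.resize(b,None,fx=3,fy=3)[:,:,::-1])
E
```

```text
clock: 17.45
position: [0.6368, 0.1983, 0.2218]
ee_rot: [-0.258, 2.463, 0.047]
force: [-0.1, 0.3, 0.2]
width: 0.004
tcp box [0.0225 0.0006 0.2218] clock 17.45
[[-0.787  0.032  0.616]
 [ 0.006  0.999 -0.044]
 [-0.617 -0.031 -0.786]]
q [-0.07  0.29 -0.51  2.07  1.17  0.39  0.24] F box [0.  0.3 0.2]
clock: 18.08
position: [0.659, 0.203, 0.2252]
ee_rot: [-0.258, 2.463, 0.047]
force: [0.1, 0.2, -0.6]
width: 0.005
tcp box [4.520e-02 1.000e-04 2.252e-01] clock 18.075
[[-0.787  0.032  0.616]
 [ 0.006  0.999 -0.044]
 [-0.617 -0.031 -0.786]]
q [-0.06  0.32 -0.52  2.02  1.13  0.41  0.3 ] F box [ 0.2  0.2 -0.6]
```

View pics/side8.png

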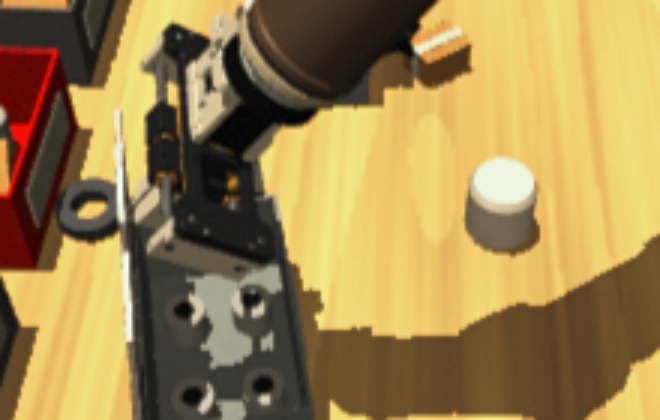

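The lid is nearly upright, seen edge-on at (122,200). I ease it over at about 3 mm per row.

```bash
python3 -m pendant '[[[-0.0024,0,0.0018],[0,0,0],0],[[-0.0024,0,0.0018],[0,0,0],0],[[-0.0024,0,0.0018],[0,0,0],0],[[-0.0024,0,0.0018],[0,0,0],0],[[-0.0016,0,0.0012],[0,0,0],0],[[-0.0016,0,0.0012],[0,0,0],0],[[-0.0016,0,0.0012],[0,0,0],0],[[-0.0016,0,0.0012],[0,0,0],0]]'; python3 st.py;python3 - <<'E'
from h import *
for n in ("side","scene"):
    p,d=arm.get_image(n); b=p[150:290,180:400] if n=="side" else p[90:260,260:480]
    cv2.imwrite(f"pics/{n}9.png",cv2.resize(b,None,fx=3,fy=3)[:,:,::-1])
E
```

```text
clock: 19.12
position: [0.6784, 0.2069, 0.2256]
ee_rot: [-0.258, 2.463, 0.047]
force: [0.1, 0.8, 0.6]
width: 0.005
tcp box [ 0.065  -0.0005  0.2256] clock 19.125
[[-0.787  0.032  0.616]
 [ 0.006  0.999 -0.044]
 [-0.617 -0.031 -0.786]]
q [-0.05  0.35 -0.52  1.98  1.12  0.42  0.34] F box [0.3 0.7 0.6]
```

View pics/side9.png

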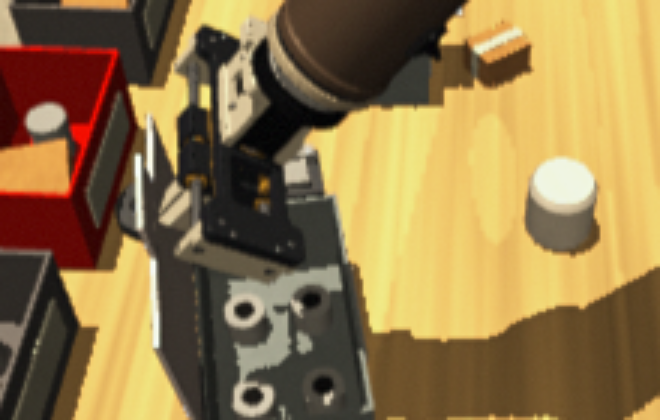

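View pics/scene9.png

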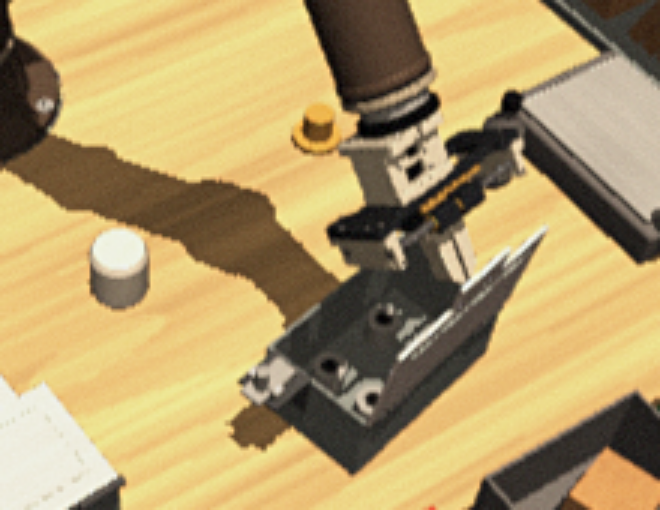

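The lid looks past upright and leaning back. I'll measure its angle from depth.

```bash
cat >ang.py <<'E'
from h import *
c=np.array([.615,.1925,0]);a=np.radians(13.2);E=np.array([[np.cos(a),-np.sin(a),0],[np.sin(a),np.cos(a),0],[0,0,1]])
o=arm.observe()
for n in("side","scene"):
    p,d=arm.get_image(n); B=(cloud(n,d)-c).reshape(-1,3)@E
    # side sections of the lid away from the tool
    for lo,hi in((-.105,-.05),(.05,.105)):
        k=B[(B[:,1]>lo)&(B[:,1]<hi)&(B[:,2]>.12)&(B[:,2]<.225)&(B[:,0]>.055)&(B[:,0]<.16)]
        if len(k)>10:
            t=np.polyfit(k[:,2],k[:,0],1); print(n,(lo,hi),len(k),'lid angle',round(np.pi/2+np.arctan(t[0]),3),'x at z=.1',round(np.polyval(t,.1),3),'zmax',k[:,2].max().round(3))
E
python3 ang.py; python3 st.py
```

```text
side (-0.105, -0.05) 117 lid angle 1.713 x at z=.1 0.065 zmax 0.224
side (0.05, 0.105) 282 lid angle 1.714 x at z=.1 0.065 zmax 0.225
scene (-0.105, -0.05) 107 lid angle 1.739 x at z=.1 0.07 zmax 0.225
scene (0.05, 0.105) 82 lid angle 1.736 x at z=.1 0.071 zmax 0.224
tcp box [ 0.0649 -0.0005  0.2255] clock 19.325
[[-0.787  0.032  0.616]
 [ 0.006  0.999 -0.044]
 [-0.617 -0.031 -0.786]]
q [-0.05  0.35 -0.52  1.98  1.12  0.42  0.34] F box [-0.1  0.6 -0.2]
```

```bash
python3 -m pendant '[[[0,0,0],[0,0,0],0],[[0,0,0],[0,0,0],0]]' >/dev/null; python3 ang.py
```

```text
side (-0.105, -0.05) 361 lid angle 1.959 x at z=.1 0.064 zmax 0.222
side (0.05, 0.105) 601 lid angle 1.959 x at z=.1 0.064 zmax 0.224
scene (-0.105, -0.05) 81 lid angle 1.975 x at z=.1 0.062 zmax 0.225
scene (0.05, 0.105) 67 lid angle 1.971 x at z=.1 0.062 zmax 0.225
```

The lid has settled on its hinge stop at about 1.96 rad. I retract up and back, then do the final checks.

```bash
python3 -m pendant '[[[0.005,0,-0.01],[0,0,0],0],[[0.01,0,-0.02],[0,0,0],0],[[0.01,0,-0.025],[0,0,0],0],[[0.01,0,-0.025],[0,0,0],0],[[0,0,-0.02],[0,0,0],0],[[0,0,0],[0,0,0],0],[[0,0,0],[0,0,0],0],[[0,0,0],[0,0,0],0]]'; python3 ang.py; python3 - <<'E'
from h import *
o=arm.observe();print(o['clock'],o['force'])
c=np.array([.615,.1925]);a=np.radians(13.2);E=np.array([[np.cos(a),-np.sin(a)],[np.sin(a),np.cos(a)]])
for n in ("side","scene"):
    p,d=arm.get_image(n); cv2.imwrite(f"pics/{n}10.png",p[:,:,::-1]); P=cloud(n,d); S=P.reshape(-1,3)
    k=S[(S[:,2]>.135)&(S[:,2]<.15)&(np.hypot(S[:,0]-.617,S[:,1]-.034)<.03)]
    if len(k): print('knob',np.median(k,0),(np.median(k,0)[:2]-c)@E)
    for l in("filter","carton","bearing","narrow_lid"):
        m=arm.masks_of(n,l)
        if m: Q=P[m[0]['pixels']];Q=Q[~np.isnan(Q[:,0])]; print(n,l,round(m[0]['conf'],2),np.round(np.median(Q,0),3))
E
```

```text
clock: 20.68
position: [0.5906, 0.1909, 0.2818]
ee_rot: [-0.258, 2.464, 0.047]
force: [-1.0, 0.4, -1.7]
width: 0.005
side (-0.105, -0.05) 431 lid angle 1.957 x at z=.1 0.064 zmax 0.223
side (0.05, 0.105) 606 lid angle 1.957 x at z=.1 0.064 zmax 0.223
scene (-0.105, -0.05) 79 lid angle 1.976 x at z=.1 0.062 zmax 0.224
scene (0.05, 0.105) 68 lid angle 1.972 x at z=.1 0.062 zmax 0.225
20.775 [ 1.03769845 -0.28515498 -0.35837125]
side filter 0.56 [0.37  0.039 0.064]
side carton 0.69 [ 0.547 -0.288  0.117]
side bearing 0.66 [0.589 0.344 0.016]
knob [0.62224456 0.03246024 0.14113648] [-0.02949206 -0.15746564]
scene filter 0.78 [0.386 0.012 0.066]
scene carton 0.7 [ 0.419 -0.213  0.04 ]
scene narrow_lid 0.75 [ 0.568 -0.204  0.106]
```

View pics/side10.png

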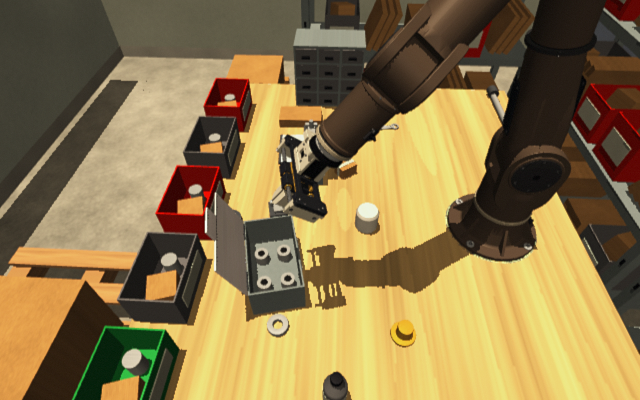

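View pics/scene10.png

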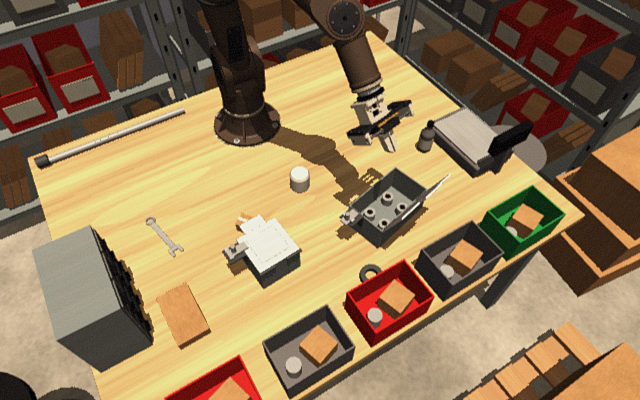

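Both views show the wide lid open and leaning back (side 225,240; scene 435,190). The narrow box is shut at (268,245), the loose parts look unmoved and the tool is in free air. I'm handing in.

```bash
python3 -c "
from cell import arm
print(arm.sign_off())"
```

```text
the job is handed in; nothing more can be done
None
```

The wide box is open and handed in at about 21 s. I pushed its bolt to the hard stop with shut fingertips. Then I raised the lid from under its tab, with the fingers tilted about 38° because the arm did not reach 45° there. I eased it past upright and it fell back by itself.

**Last checks:**
- **Lid:** it rests on its stop. The side camera reads 1.957 rad and the scene camera about 1.974, against the nominal 1.95. It did not move when I backed the tool away.
- **Bolt:** the knob moved about 24.5 mm. Just after the push, the tongue edge was about 7 mm clear of the lid.
- **Forces:** the wrist readings I took stayed under about 7 N, and the tool finished in free air.
- **Narrow box:** its lid is shut and measures where it did at the start. I checked its bolt only in the picture.
- **Loose parts:** the filter and bearing measured within 2 mm of where they started. The bush, bottle, wrench, flat box and collar I checked only by eye.

**Disagreement:** the networks gave two different carton positions at the end. The side camera's was on the narrow box, so it was a false hit. The scene camera's was (0.419, −0.213), but I had no scene reading from the start to compare it with. The carton looks unmoved in the pictures.

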